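Lock the bag sealer's service cover with the slot key

ROBOT

A 6-joint arm with a two-finger parallel gripper is mounted at the origin on the work surface. World frame = base frame: x ahead of the robot, y to its left, z up, the work surface at z = 0. Lengths are in m, angles in rad, forces in N, time in s.
With the tool pointing down it reaches from about 0.15 to 0.775 m from the base axis. Payload 6.1 kg.
Tool frame: the origin (TCP) lies at the very end of the fingers, on their centre line; the grasp point (between the pads) lies 19 mm behind it; z points along the fingers, y is the line along which they close (so a half turn about z gives the same grasp; the last joint's range is limited). The gripper opens to 85 mm and grips with 20 to 120 N. Pads are 22 mm wide; open, the fingers measure 114 mm over their backs; the gripper's body (76 mm by 85 mm) begins 54 mm behind the grasp point. The pads swing forward as they close: fully open they stand 13 mm farther back than shut.
Start: joints at [-1.329, 0.126, -0.04, 1.405, 0, 1.571], TCP at [0.126, -0.51, 0.231] pointing down, gripper open.
Joint ranges: [-2.72, 2.72], [-0.95, 1.95], [-1.27, 1.35], [-1.78, 2.02], [-1.46, 1.47], [-3.14, 3.14]. Speed limits (rad/s): [2.39, 2.39, 3.01, 3.14, 3.14, 3.14].

INTERFACE

Orientations are given as a rotation vector (axis times angle).
In Python, from plant import bot gives the robot as it stands. The module is installed in compiled form; this text tells all that it offers.
- The arm moves only by the tool move_arm, never from a script. Its argument "commands" is text: rows parted by semicolons, each of 4 numbers parted by spaces: the shift along the tool's x, y, z in cm, then the turn about the tool's z in rad. In form: x y z twist; .... A call has 1 to 8 rows; each row is the pose to reach, as a shift and turn from the pose commanded when the call began, along the tool's axes at that moment; what a row does not reach only later rows make up. A row lasts 1/12 s, in which the tool goes at most 41.7 mm and 7.16 degrees, less where a joint would pass 70% of its speed; a pose out of reach is approached as far as the arm can. A call with a gripper value outside its range is refused whole. "claw" is the opening, from 0 (shut) to 1 (fully open), set as the call begins (left out, the last holds). The fingers move at their own pace and stop on an object; "force" is the grip in N (left out, the last holds). Time passes only in rows, so rows that repeat a pose let the fingers close. It gives the time, the measured TCP pose, the force, the opening and the grip force at its end, in the units of the state.
- bot.read_state(): the state, without advancing time (a new reading comes with each control period).
- bot.snapshot(name): name is "scene" or "top" or "wrist"; returns a dict with "image" (420x560x3 uint8, red, green, blue), "fx", "fy", "cx", "cy" (pixels), "k1" (the pictures are not rectified: a ray, as slopes to the right and down, at radius r is drawn at 1 + k1 r^2 times it, then the intrinsics apply), "rvec" (rotation vector, rad) and "tvec" (3), from world to camera coordinates, as OpenCV has them; the wrist camera has in their place "mount" (4x4, takes a point from camera to tool coordinates, whose origin is the TCP and whose axes are the flange's). Camera axes: x right, y down, z forward; pixel columns grow to the right and rows downward; lengths in m; the calibration is good to about 2 mm. A picture is of the moment at which its call begins: read the wrist's pose just before it. There is no depth.
- bot.job_done(): hands the job in; it is judged then, once.
Trained networks look in a picture, given as the dict that the camera call returned (one of the last four; its "shot" number tells which), for a name from the list of things; names that differ only in an ending like _2 or _b are one class to them, and where a whole thing is asked for, a point or a joint stands for the part that bears it (a point fixed in the world has none). Each returns a list of dicts, best first, with "p" (0 to 1); they miss things now and then, are a little off and sometimes report something else, mostly with a low value. They report only what shows in the picture. A call takes as long as a camera call. They do not tell look-alikes from the thing itself.
- bot.recognise(picture, query): "rect" ([centre column, centre row, width, height] in pixels, round what is visible of it).
- bot.regions_of(picture, query): "pixels" (420x560 bool, what is visible of it) and "rect" ([centre column, centre row, width, height] in pixels, round what is visible of it).
The state is a dict: "time": time; "joint_pos": joint angles; "qd": joint speeds; "tau": joint torques, N m; "tcp_pos": TCP position; "tcp_rot": TCP orientation; "ft_force": force on the tool from outside, world axes, zero at the start; "wrist_torque": the same for the moment, N m; "gripper_width": opening from 0.0 (shut) to 1.0 (fully open); "gripper_force": force on a finger pad.
Only numpy, scipy, OpenCV 4.12 (cv2) and the standard library are available. Lean on these libraries where they do the work, as an engineer would, in place of code of your own. Each camera call takes 0.05 s, during which the arm holds its last target. There are 200 camera calls.

TASK

One of the two yellow slotted cam locks on the bag sealer's service cover is still open (its white pointer is at the red mark). Take the orange flat-bladed key from its rack, set the blade fully into that lock's slot and turn the lock clockwise, seen from above, until it stops with its pointer at the green mark. Let go and leave the key standing in the slot; leave the other lock, which is already home, as it is.

Things in the scene. Friction and masses are not known exactly. Their poses are not given: they have to be found in the camera images.
- key: Orange key, 90 mm tall, upright in a 30 mm high grey rack. Origin: centre of the blade's bottom edge (12 mm over the table); z up, x along the blade's width. Blade 24 (x) x 6 mm (y), 18 mm long, lowest 6 mm 22 x 4; 32 mm collar at 18-22 mm rests on rack or lock; shank; handle 44 (x) x 18 mm (y) at 48-90 mm: grip it from above across y at 72 mm. A blue key with a round pin is a bystander.
- cam_slot (a point): Centre of the open lock's slot floor, on its axis, 84 mm over the table, turns with the cam: x along the slot to the white pointer, z up. Yellow cam 48 mm across; slot 20 mm deep, open at top and ends, 9 mm wide below, the top 8 mm flaring to 18. Seated on its collar the key's origin is 2 mm above this point, with 7 degrees of play. White sealer 75 mm high; jaw posts at its far edge 115 mm.
- cam (a joint): Turn of the open lock in radians, growing clockwise from above: 0 = pointer at the red mark, 1.57 = home at a hard stop, pointer at the green mark. Starts between 0 and 0.2, turns against 0.08 N m of friction and stays where it is left.
- other_cam (a joint): Turn of the other, like lock on the same cover, 170 mm away, counted alike: already home, at about 1.57. Leave it alone.
Not all that is in view belongs to the job. Of the things that look like the key, the smaller one is meant.

How it is judged:
On the way, in this order (a step that is already met when the one before it is completed fails the run):
1. the key's blade is down in the open lock's slot, before the lock has been turned (horizontal distance between key and cam_slot below 0.012 m and z of key in the frame of cam_slot below 0.009 m and value of joint cam below 0.6 rad), for 0.1 s.
2. the lock is turned home with the blade in its slot (horizontal distance between key and cam_slot below 0.012 m and z of key in the frame of cam_slot below 0.012 m and value of joint cam above 1.39 rad), for 0.1 s.
At the end, for the whole second after the job is handed in: The lock that was open is within 10 degrees of its stop at green; the key, released and at rest, stands in its slot, blade end within 12 mm of the slot's centre and under 12 mm above its floor, leaning under 20 degrees; the other lock is still within 12 degrees of home (all of step 2 and value of joint other_cam above 1.35 rad and angle between key's own z axis and vertical below 0.35 rad and linear speed of key below 0.02 m/s); the robot touches nothing.
It fails at once if the other lock is turned away from home (value of joint other_cam below 1.35 rad).
It also fails if it takes over 40 s, if anything falls off the work surface, if the arm or the gripper's body presses on something with over 40 N, if the wrist force passes 120 N, or if a joint passes its speed limit or range.

## Working session

There is one attempt and no reset: what is moved stays moved. The work goes in short steps, Python scripts to look and compute and a tool call to move; the robot and the scene stay as the last step left them, time stands still between calls to the robot, and variables do not carry over. Pictures are saved under pics/ and viewed, at most 10 in all, crops included, and the job is handed in when it is done.

Besides the shell and the picture viewer there is one more tool, called as name(argument=value, ...), one argument or row to a line, values as JSON. move_arm: Moves the arm, as the interface text tells. Its arguments: {"type":"object","properties":{"commands":{"type":"string"},"claw":{"type":"number"},"force":{"type":"number"}},"required":["commands"]}

```bash
mkdir -p pics
cat > h.py <<'E'
import numpy as np, cv2, pickle
from plant import bot
from scipy.spatial.transform import Rotation as R
def cam(s, st=None):
    """returns Rcw (world->cam), t"""
    if 'rvec' in s: return R.from_rotvec(np.ravel(s['rvec'])).as_matrix(), np.ravel(s['tvec'])
    T=np.eye(4);T[:3,:3]=R.from_rotvec(st['tcp_rot']).as_matrix();T[:3,3]=st['tcp_pos']
    M=np.linalg.inv(T@np.array(s['mount'])); return M[:3,:3],M[:3,3]
def proj(s,P,st=None):
    Rm,t=cam(s,st);p=np.atleast_2d(P)@Rm.T+t;a=p[:,:2]/p[:,2:];f=1+s['k1']*(a**2).sum(1,keepdims=True)
    return a*f*[s['fx'],s['fy']]+[s['cx'],s['cy']]
def ray(s,uv,st=None):
    Rm,t=cam(s,st);d=(np.array(uv,float)-[s['cx'],s['cy']])/[s['fx'],s['fy']];a=d.copy()
    for _ in range(20):a=d/(1+s['k1']*(a@a))
    return -Rm.T@t, Rm.T@np.array([*a,1.])
def atz(s,uv,z,st=None):
    o,d=ray(s,uv,st);return o+d*(z-o[2])/d[2]
def tri(rays):
    A=0;b=0
    for o,d in rays:
        d=d/np.linalg.norm(d);P=np.eye(3)-np.outer(d,d);A=A+P;b=b+P@o
    return np.linalg.solve(A,b)
def save(s,n,crop=None,k=1):
    im=s['image'][:,:,::-1]
    if crop: im=im[crop[1]:crop[3],crop[0]:crop[2]]
    cv2.imwrite('pics/'+n,cv2.resize(im,None,fx=k,fy=k,interpolation=cv2.INTER_CUBIC))
E
python3 - <<'E'
from h import *
for n in ['scene','top']:
    s=bot.snapshot(n); save(s,n+'.png')
    Rm,t=cam(s);print(n,-Rm.T@t,s['fx'],s['k1'])
    for q in ['key','cam_slot']:
        for r in bot.recognise(s,q): print(q,np.round(r['rect'],1),round(r['p'],2), atz(s,r['rect'][:2],.08).round(3))
E
```

```text
scene [ 1.03175394 -0.45742236  0.73184519] 473.7865967040988 -0.06507193249390712
key [356.4 203.4  30.5  49.7] 0.94 [0.622 0.157 0.08 ]
key [381.1 176.4  21.7  35.1] 0.9 [0.603 0.265 0.08 ]
cam_slot [194.1 286.3  31.9  32.8] 0.82 [ 0.564 -0.212  0.08 ]
top [0.40589998 0.05321767 1.24092163] 538.6711065180192 -0.08321622926773736
key [181.9 169.4  21.9  20.9] 0.74 [0.587 0.277 0.08 ]
key [235.9 159.6  21.8  33.9] 0.72 [0.61  0.159 0.08 ]
cam_slot [406.5 179.3  24.4  23.3] 0.63 [ 0.572 -0.214  0.08 ]
```

```bash
python3 -c "
import cv2,numpy as np
a=cv2.imread('pics/scene.png');b=cv2.imread('pics/top.png')
cv2.imwrite('pics/a.png',cv2.resize(a,(784,588)));cv2.imwrite('pics/b.png',cv2.resize(b,(784,588)))"
```

```text
(no output)
```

View pics/a.png

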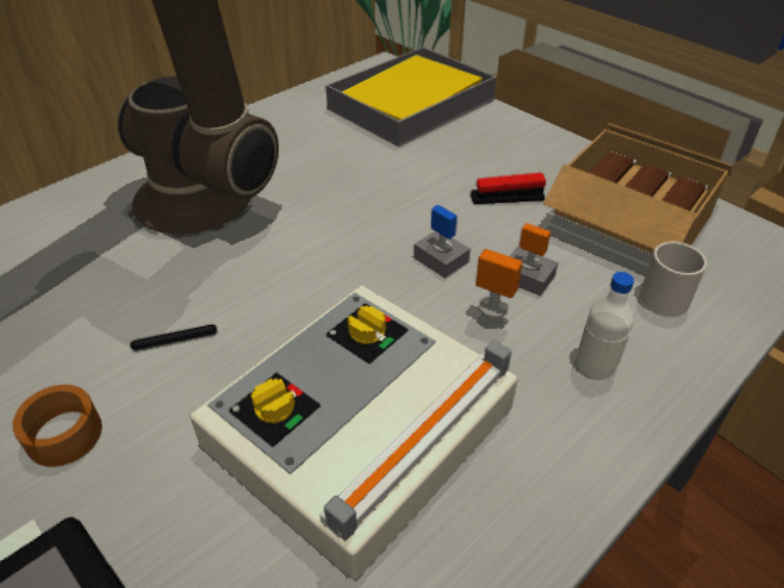

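View pics/b.png

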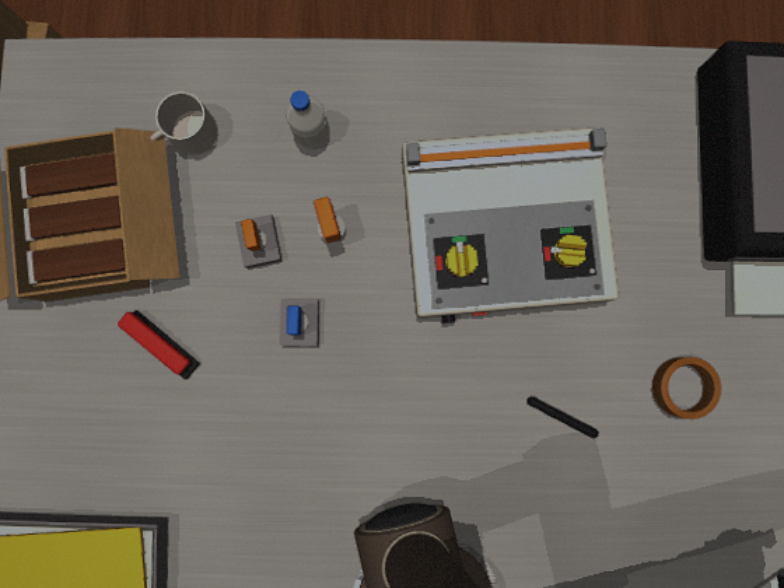

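The open lock is the right one in the top view (about 407,179 px in the original), with its pointer left at red. The smaller orange key stands in its rack at about (182,169), and the larger look-alike is at (236,160). The left lock is already at green.

Run:
```python
from h import *
st=bot.read_state();print(st['tcp_pos'],R.from_rotvec(st['tcp_rot']).as_matrix().round(3).tolist(),np.round(st['joint_pos'],3))
s=bot.snapshot('scene');t=bot.snapshot('top')
for n,q,a,b in [('key','key',(381,176),(182,169)),('cam','cam_slot',(194,286),(407,179))]:
    rs=[]
    for im,c in((s,a),(t,b)):
        L=bot.regions_of(im,q); r=min(L,key=lambda r:np.hypot(*(np.array(r['rect'][:2])-c)))
        m=r['pixels'].astype(np.uint8); 
        hsv=cv2.cvtColor(im['image'],cv2.COLOR_RGB2HSV)
        mo=(m>0)&(hsv[:,:,1]>120)
        v,u=np.nonzero(mo); print(n,r['rect'],len(u),u.mean(),v.mean(),cv2.minAreaRect(np.c_[u,v].astype(np.float32)))
        rs.append(ray(im,(u.mean(),v.mean())))
    print(tri(rs))
    pass
w=bot.snapshot('wrist');print(np.array(w['mount']).round(4).tolist(),w['fx'],w['k1'])
```

```text
[ 0.12566957 -0.50959073  0.23098514] [[0.971, 0.239, -0.0], [0.239, -0.971, 0.001], [0.0, -0.001, -1.0]] [-1.329  0.126 -0.04   1.405  0.     1.571]
key [381.4, 176.8, 24.1, 33.8] 361 381.30470914127426 170.70637119113573 ((381.3461608886719, 170.7692413330078), (19.807729721069336, 20.199962615966797), 11.309932708740234)
key [181.4, 168.4, 15.5, 21.6] 212 179.0188679245283 167.58962264150944 ((179.0961456298828, 167.48077392578125), (22.553354263305664, 10.198039054870605), 78.69007110595703)
[0.59076362 0.28290001 0.07960869]
cam [193.5, 286.8, 33.0, 34.0] 759 194.16205533596838 286.55335968379444 ((194.0, 286.5), (31.0, 30.0), 90.0)
cam [406.8, 178.7, 26.2, 24.6] 376 407.34574468085106 178.69148936170214 ((406.87994384765625, 178.83998107910156), (20.930362701416016, 22.061731338500977), 8.130102157592773)
[ 0.57174135 -0.21470878  0.08913362]
[[0.0008, -0.9538, -0.3004, 0.0768], [1.0, 0.0005, 0.0012, 0.001], [-0.001, -0.3004, 0.9538, -0.1418], [0.0, 0.0, 0.0, 1.0]] 307.13554961558145 0.017831873840360706
```

move_arm(
  commands="22 -23.7 0 0;22 -23.7 0 0;22 -23.7 0 0;22 -23.7 0 0;22 -23.7 0 0;22 -23.7 0 0;22 -23.7 0 0;22 -23.7 0 0",
  claw=1,
)

```text
time: 1.32
tcp_pos: [0.2831, -0.2245, 0.2316]
tcp_rot: [3.118, 0.38, 0.002]
ft_force: [1.4, -0.7, -0.0]
gripper_width: 1.002
gripper_force: 0.0
```

move_arm(
  commands="22 -23.7 0 0;22 -23.7 0 0;22 -23.7 0 0;22 -23.7 0 0;22 -23.7 0 0;22 -23.7 0 0;22 -23.7 0 0;22 -23.7 0 0",
)

```text
time: 1.98
tcp_pos: [0.4404, 0.0588, 0.2314]
tcp_rot: [-3.118, -0.382, -0.001]
ft_force: [0.5, -0.9, 0.1]
gripper_width: 1.003
gripper_force: 0.0
```

move_arm(
  commands="16.7 -17.5 0 0;16.7 -17.5 0 0;16.7 -17.5 0 0;16.7 -17.5 0 0;16.7 -17.5 0 0;16.7 -17.5 0 0;16.7 -17.5 0 0;16.7 -17.5 0 0",
)

```text
time: 2.65
tcp_pos: [0.5781, 0.1925, 0.2305]
tcp_rot: [-3.075, -0.477, 0.01]
ft_force: [0.2, -0.3, 0.7]
gripper_width: 1.002
gripper_force: 0.0
```

```bash
cat > look.py <<'E'
from h import *
import sys
def look(q,lo,hi,name,z):
    st=bot.read_state();w=bot.snapshot('wrist');save(w,name,k=1.4)
    print(np.round(st['tcp_pos'],4),np.round(st['joint_pos'],3))
    hsv=cv2.cvtColor(w['image'],cv2.COLOR_RGB2HSV)
    pickle.dump((dict(w),st),open('pics/'+name+'.pkl','wb'))
    for r in bot.regions_of(w,q):
        m=r['pixels']&(hsv[:,:,1]>120);v,u=np.nonzero(m)
        if len(u)<20: continue
        rc=cv2.minAreaRect(np.c_[u,v].astype(np.float32)); b=cv2.boxPoints(rc)
        B=np.array([atz(w,p,z,st)[:2] for p in b]);e=B[1:3]-B[0:2];L=np.linalg.norm(e,axis=1);l=e[L.argmax()]
        print(round(r['p'],2),np.round(r['rect'],1),'rect',np.round(rc[0],1),'ctr',atz(w,rc[0],z,st).round(4),'size',L.round(4),'yaw',np.degrees(np.arctan2(l[1],l[0])).round(1)%180)
if __name__=='__main__': look(sys.argv[1],0,0,sys.argv[2],float(sys.argv[3]))
E
python3 look.py key w1.png 0.102
```

```text
[0.5781 0.1925 0.2305] [0.307 0.291 0.163 1.445 0.03  3.141]
0.91 [204.6 161.1  44.6  53. ] rect [197.  157.5] ctr [0.5949 0.2754 0.102 ] size [0.0241 0.0445] yaw 13.800000000000011
0.87 [326.  177.7  46.7  80.4] rect [329.2 178. ] ctr [0.6136 0.159  0.102 ] size [0.0685 0.03  ] yaw 16.8
```

View pics/w1.png

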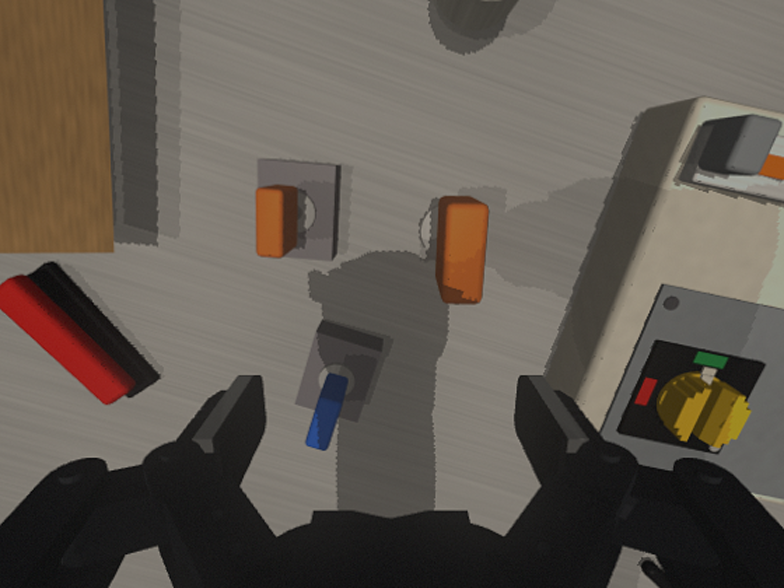

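Smaller key's handle at (277,220) on its grey rack; larger look-alike at (462,250); blue key at (330,410). j6 is at its limit, so I'll make the half turn and use the symmetric grasp.

move_arm(
  commands="1 -1.9 0 -0.12;2 -3.8 0 -0.24;3 -5.7 0 -0.36;4 -7.6 0 -0.48;4 -7.6 0 -0.6;4 -7.6 0 -0.72;4 -7.6 0 -0.84;4 -7.6 0 -0.96",
)

```text
time: 3.42
tcp_pos: [0.5916, 0.2757, 0.234]
tcp_rot: [-2.504, -1.85, -0.014]
ft_force: [0.1, 0.1, -0.1]
gripper_width: 1.002
gripper_force: 0.0
```

move_arm(
  commands="0 0 0 -0.12;0 0 0 -0.24;0 0 0 -0.36;0 0 0 -0.48;0 0 0 -0.6;0 0 0 -0.72;0 0 0 -0.84;0 0 0 -0.96",
)

```text
time: 4.08
tcp_pos: [0.5917, 0.2754, 0.2342]
tcp_rot: [-1.37, -2.804, -0.033]
ft_force: [-0.2, 0.1, 0.1]
gripper_width: 0.996
gripper_force: 0.0
```

move_arm(
  commands="0 0 0 -0.12;0 0 0 -0.24;0 0 0 -0.36;0 0 0 -0.48;0 0 0 -0.6;0 0 0 -0.72;0 0 0 -0.84;0 0 0 -0.96",
)

```text
time: 4.75
tcp_pos: [0.5917, 0.2754, 0.2342]
tcp_rot: [0.08, -3.131, -0.044]
ft_force: [-0.2, 0.3, -0.3]
gripper_width: 1.002
gripper_force: 0.0
```

```bash
python3 look.py key w2.png 0.102; python3 -c "
from h import *
st=bot.read_state();print(R.from_rotvec(st['tcp_rot']).as_matrix().round(3).tolist())"
```

```text
[0.5917 0.2754 0.2342] [0.422 0.375 0.288 1.48  0.03  0.371]
0.71 [156.1 222.3  77.1  79.3] rect [152.1 221.8] ctr [0.6145 0.1615 0.102 ] size [0.0473 0.0673] yaw 20.0
0.55 [279.1 200.2  30.5  54.4] rect [279.6 198.4] ctr [0.5867 0.2789 0.102 ] size [0.0168 0.0488] yaw 13.4
[[-0.999, -0.045, -0.01], [-0.046, 0.999, 0.028], [0.008, 0.028, -1.0]]
```

View pics/w2.png

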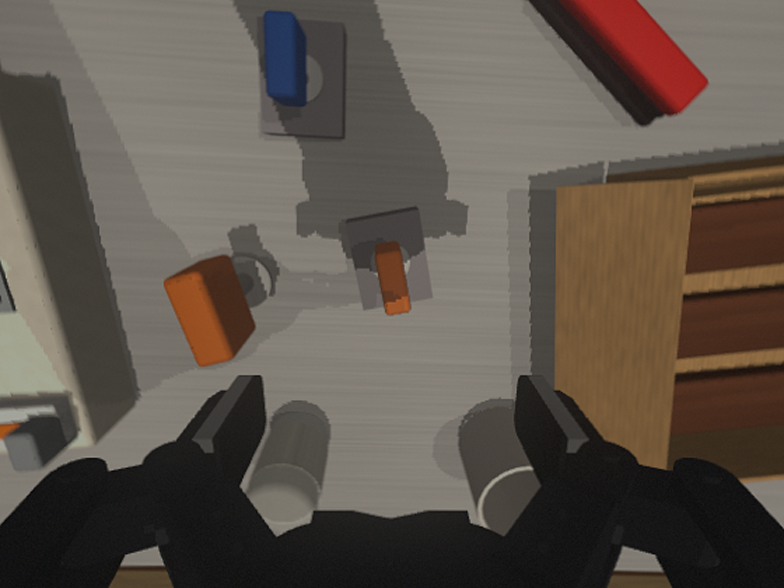

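Key's handle at (393,280) is centred between the open fingers; the look-alike is at (210,310). I'll fit a handle box to both wrist views, with height left free as a check.

```bash
cat > fit.py <<'E'
from h import *
from scipy.optimize import minimize
box=np.array([[x,y,z] for x in(-.022,.022) for y in(-.009,.009) for z in(-.042,0)])
V=[]
for n,c in(('w1.png',(197,157)),('w2.png',(280,200))):
    w,st=pickle.load(open('pics/'+n+'.pkl','rb'))
    hsv=cv2.cvtColor(w['image'],cv2.COLOR_RGB2HSV)
    m=((hsv[:,:,1]>150)&(hsv[:,:,0]<20)).astype(np.uint8)
    k,l=cv2.connectedComponents(m);yy,xx=np.mgrid[:420,:560]
    id=l[c[1],c[0]];m=(l==id).astype(np.uint8);print(m.sum(),id)
    V.append((w,st,m))
def cost(p,V=V):
    c=0;a=p[3]
    P=box@np.array([[np.cos(a),np.sin(a),0],[-np.sin(a),np.cos(a),0],[0,0,1]])+p[:3]
    for w,st,m in V:
        q=proj(w,P,st);h=cv2.convexHull((q*16).round().astype(np.int32))
        A=np.zeros(m.shape,np.uint8);cv2.fillConvexPoly(A,h,255,cv2.LINE_AA,4)
        A=A/255.;c+=np.abs(A-m).sum()/m.sum()
    return c
for vs in (V,V[:1],V[1:]):
    p0=np.array([.59,.28,.102,.23]);S=np.vstack([p0]+[p0+d for d in np.diag([.008,.008,.008,.1])])
    for _ in range(3):
        r=minimize(cost,p0,args=(vs,),method='Nelder-Mead',options=dict(initial_simplex=S,xatol=1e-5,fatol=1e-5));p0=r.x
        S=np.vstack([p0]+[p0+d for d in np.diag([.004,-.004,.004,.05])])
    print(r.x.round(4),np.degrees(r.x[3]).round(1),round(r.fun,3))
E
python3 fit.py
```

```text
961 2
853 11
[0.5911 0.2807 0.094  0.2213] 12.7 0.971
[ 0.5591  0.3202 -0.045   0.2223] 12.7 0.351
[0.6042 0.2824 0.0555 0.2346] 13.4 0.112
```

```bash
python3 - <<'E'
from h import *
for n,c in(('w1.png',(197,157)),('w2.png',(280,200))):
    w,st=pickle.load(open('pics/'+n+'.pkl','rb'));hsv=cv2.cvtColor(w['image'],cv2.COLOR_RGB2HSV)
    print(n);print([tuple(int(v) for v in hsv[c[1],u]) for u in range(c[0]-20,c[0]+24,3)])
    print([tuple(int(v) for v in hsv[v,c[0]]) for v in range(c[1]-36,c[1]+40,4)])
E
sed -i "s/hsv\[:,:,1\]>150)&(hsv\[:,:,0\]<20)/hsv[:,:,1]>120)\&((hsv[:,:,0]<22)|(hsv[:,:,0]>172))/" fit.py; python3 fit.py
```

```text
w1.png
[(18, 29, 134), (19, 27, 132), (11, 183, 145), (12, 191, 159), (13, 190, 160), (13, 186, 159), (13, 188, 159), (13, 188, 157), (11, 184, 125), (10, 140, 69), (10, 135, 68), (10, 129, 69), (17, 24, 74), (19, 28, 72), (17, 28, 128)]
[(9, 24, 108), (9, 24, 106), (4, 19, 106), (10, 154, 78), (12, 189, 159), (14, 186, 159), (13, 185, 160), (13, 189, 159), (13, 188, 159), (13, 188, 159), (13, 188, 159), (13, 188, 160), (12, 188, 160), (12, 189, 159), (12, 189, 159), (12, 191, 160), (21, 19, 131), (19, 27, 132), (21, 26, 128)]
w2.png
[(9, 26, 100), (12, 25, 101), (12, 26, 100), (11, 20, 100), (11, 173, 99), (10, 174, 110), (11, 168, 112), (11, 177, 111), (11, 175, 112), (11, 178, 110), (11, 64, 95), (6, 23, 111), (10, 27, 112), (10, 27, 112), (11, 25, 111)]
[(6, 18, 69), (15, 22, 69), (11, 117, 72), (10, 151, 76), (11, 168, 103), (11, 178, 112), (11, 172, 111), (11, 175, 111), (11, 175, 111), (11, 172, 111), (10, 172, 111), (11, 163, 94), (9, 154, 93), (11, 188, 163), (11, 184, 157), (10, 152, 129), (19, 27, 133), (16, 28, 136), (19, 26, 135)]
1398 3
929 17
[0.5911 0.2804 0.0947 0.2228] 12.8 0.347
[0.5847 0.2879 0.0687 0.2268] 13.0 0.056
[0.5986 0.2813 0.0722 0.2317] 13.3 0.061
```

move_arm(
  commands="-0.1 0.1 3 -0.09;-0.1 0.1 6 -0.18;-0.1 0.1 9 -0.18;-0.1 0.1 12 -0.18;-0.1 0.1 14 -0.18;-0.1 0.1 16 -0.18;-0.1 0.1 16.9 -0.18;-0.1 0.1 16.9 -0.18",
  claw=0.65,
)

```text
time: 5.52
tcp_pos: [0.5899, 0.2811, 0.0624]
tcp_rot: [0.348, -3.111, -0.043]
ft_force: [-0.1, 0.8, 0.3]
gripper_width: 0.649
gripper_force: 0.0
```

Run:
```python
from h import *
st=bot.read_state();print(st['tcp_pos'],R.from_rotvec(st['tcp_rot']).as_matrix().round(3).tolist(),st['ft_force'],st['gripper_width'])
w=bot.snapshot('wrist');save(w,'w3.png',k=1.4)
```

```text
[0.58991955 0.2810582  0.06240362] [[-0.975, -0.221, -0.014], [-0.221, 0.975, 0.026], [0.007, 0.029, -1.0]] [-0.05182682  0.81857105  0.26459139] 0.6493664135566409
```

View pics/w3.png

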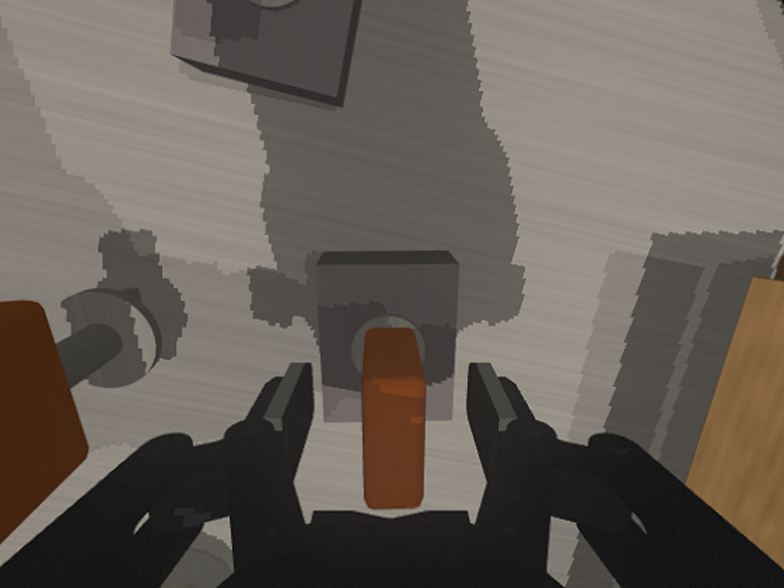

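The handle at (393,440) is centred between the pads and parallel to them. I'll close the gripper.

move_arm(
  commands="0 0 0 0;0 0 0 0;0 0 0 0;0 0 0 0;0 0 0 0;0 0 0 0;0 0 0 0",
  claw=0,
  force=70,
)

```text
time: 6.15
tcp_pos: [0.5928, 0.282, 0.0666]
tcp_rot: [0.353, -3.118, -0.046]
ft_force: [0.8, -0.8, 6.2]
gripper_width: 0.201
gripper_force: 69.0
```

Run:
```python
from h import *
st=bot.read_state();print(st['tcp_pos'],st['ft_force'],st['gripper_width'],st['gripper_force'])
w=bot.snapshot('wrist');save(w,'w4.png');pickle.dump((dict(w),st),open('pics/w4.pkl','wb'))
```

```text
[0.59282482 0.28204501 0.06663962] [ 0.75901841 -0.83204414  6.15256574] 0.20073293934776326 68.97861242294312
```

move_arm(
  commands="0 0 -1 0;0 0 -3 0;0 0 -6 0;0 0 -9.5 0;0 0 -13 0;0 0 -16 0;0 0 -17 0;0 0 -17 0",
)

```text
time: 6.87
tcp_pos: [0.5944, 0.2777, 0.2385]
tcp_rot: [0.353, -3.12, -0.049]
ft_force: [0.1, -0.0, -1.3]
gripper_width: 0.203
gripper_force: 68.2
```

Run:
```python
from h import *
st=bot.read_state();print(st['tcp_pos'],st['ft_force'],st['gripper_width'],R.from_rotvec(st['tcp_rot']).as_matrix().round(3).tolist())
T=R.from_rotvec(st['tcp_rot']).as_matrix()
d=np.array([.572,-.145,.24])-st['tcp_pos'];print('shift',(T.T@d*100).round(2))
```

```text
[0.59438345 0.27773868 0.23854819] [ 0.12010188 -0.03883528 -1.26446056] 0.2026975276660287 [[-0.975, -0.223, -0.004], [-0.224, 0.974, 0.031], [-0.003, 0.031, -1.0]]
shift [ 11.63 -40.68  -1.44]
```

move_arm(
  commands="1.1 -3.85 -0.14 -0.12;2.2 -7.7 -0.28 -0.24;3.3 -11.55 -0.42 -0.36;4.4 -15.4 -0.56 -0.48;5.5 -19.25 -0.7 -0.6;6.6 -23.1 -0.84 -0.72;7.7 -26.95 -0.98 -0.84;8.8 -30.8 -1.1 -0.96",
)

```text
time: 7.53
tcp_pos: [0.5755, -0.0404, 0.2345]
tcp_rot: [-1.744, 2.607, 0.049]
ft_force: [0.7, 0.6, -1.5]
gripper_width: 0.202
gripper_force: 68.3
```

```bash
cat > go.py <<'E'
from h import *
import sys
st=bot.read_state();T=R.from_rotvec(st['tcp_rot']).as_matrix()
yaw=np.degrees(np.arctan2(T[1,0],T[0,0]))%360
print(st['tcp_pos'].round(4) if hasattr(st['tcp_pos'],'round') else st['tcp_pos'],'yaw',yaw.round(2),'z',T[:,2].round(3),'j6',round(st['joint_pos'][5],3),'F',np.round(st['ft_force'],1),'tq',np.round(st['wrist_torque'],2))
if len(sys.argv)>3:
    d=np.array([float(v) for v in sys.argv[1:4]])-st['tcp_pos'];print('shift',(T.T@d*100).round(2))
if len(sys.argv)>4: print('twist',np.radians(yaw-float(sys.argv[4])).round(3))
E
python3 go.py .572 -.145 .24 268
```

```text
[ 0.5755 -0.0404  0.2345] yaw 247.56 z [-0.013  0.029 -1.   ] j6 -1.264 F [ 0.7  0.6 -1.5] tq [-0.   -0.07  0.01]
shift [ 9.79 -3.65 -0.84]
twist -0.357
```

move_arm(
  commands="3.2 -1.2 -0.3 -0.12;6.4 -2.4 -0.5 -0.24;9.4 -3.5 -0.8 -0.36;9.4 -3.5 -0.8 -0.36;9.4 -3.5 -0.8 -0.36;9.4 -3.5 -0.8 -0.36",
)

```text
time: 8.03
tcp_pos: [0.5722, -0.1389, 0.2402]
tcp_rot: [-2.169, 2.256, 0.047]
ft_force: [0.2, 0.1, -1.4]
gripper_width: 0.203
gripper_force: 68.4
```

```bash
python3 go.py; python3 look.py cam_slot w5.png 0.104
```

```text
[ 0.5722 -0.1389  0.2402] yaw 267.75 z [-0.012  0.029 -0.999] j6 -1.783 F [ 0.2  0.1 -1.4] tq [-0.06 -0.02  0.01]
[ 0.5722 -0.1389  0.2402] [-0.251  0.266  0.152  1.476  0.025 -1.783]
0.8 [273.4 116.5  55.9  58.1] rect [274.  110.5] ctr [ 0.5712 -0.2171  0.104 ] size [0.043  0.0427] yaw 177.9
```

View pics/w5.png

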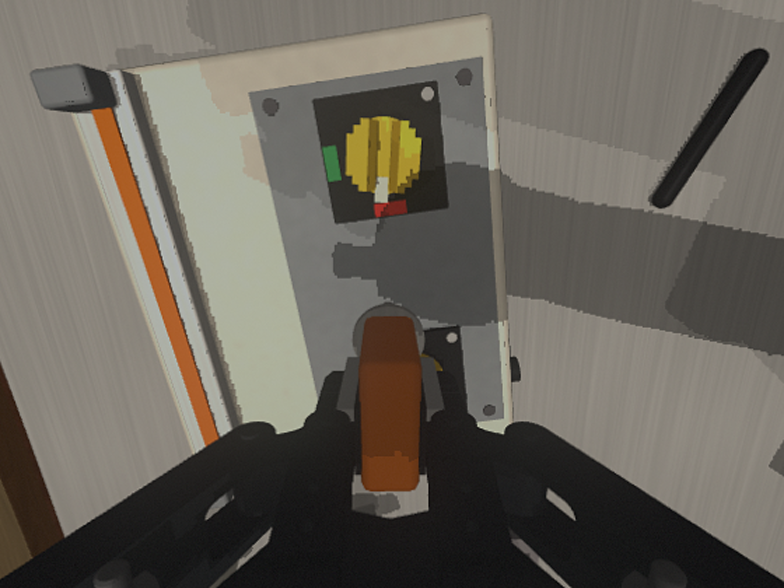

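The yellow open cam is at (383,155) with its white pointer at (382,190) near the red mark; the key is held below it at (390,400). I'll zoom in to get the slot's direction.

Run:
```python
from h import *
w,st=pickle.load(open('pics/w5.png.pkl','rb'));save(w,'c5.png',crop=(238,70,313,160),k=6.6)
```

```text
(no output)
```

View pics/c5.png

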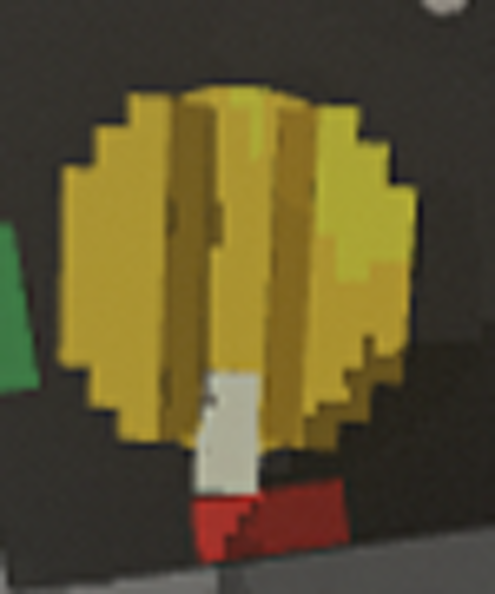

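Run:
```python
from h import *
w,st=pickle.load(open('pics/w5.png.pkl','rb'))
g=lambda c,z:atz(w,np.array(c)/6.6+[238,70]-.42,z,st)[:2]
def ln(a,b,z):
    A,B=g(a,z),g(b,z);d=B-A;print(A.round(4),B.round(4),'yaw',np.degrees(np.arctan2(d[1],d[0])).round(1),'x at y=-.216',(A+(B-A)*(-.216-A[1])/d[1])[0].round(4))
ln((172,95),(160,440),.104);ln((317,105),(303,445),.104);ln((212,100),(200,430),.096);ln((277,110),(262,440),.096)
print(g((237,267),.104), g((228,372),.1),g((226,490),.09))
# scene/top views, projection of the estimate
# held handle: where a box on the tool axis would show, vs orange mask
T=R.from_rotvec(st['tcp_rot']).as_matrix()
hsv=cv2.cvtColor(w['image'],cv2.COLOR_RGB2HSV)
m=((hsv[:,:,1]>120)&(hsv[:,:,0]<22)).astype(np.uint8);k,l=cv2.connectedComponents(m);m=l==l[300,278];v,u=np.nonzero(m);print('mask u',u.min(),u.max(),'v',v.min(),v.max())
for dx in(-.004,-.002,0,.002,.004):
    b=np.array([[x+dx,y,z] for x in(-.022,.022) for y in(-.009,.009) for z in(-.037,.005)])  # tool coords, handle top 37mm behind the TCP
    q=proj(w,b@T.T+st['tcp_pos'],st);print(dx,q.min(0).round(1),q.max(0).round(1))
```

```text
[ 0.5789 -0.2381] [ 0.5828 -0.1962] yaw 84.7 x at y=-.216 0.581
[ 0.5608 -0.2363] [ 0.5639 -0.1948] yaw 85.7 x at y=-.216 0.5623
[ 0.574  -0.2378] [ 0.5776 -0.1966] yaw 85.0 x at y=-.216 0.5759
[ 0.5657 -0.2363] [ 0.5692 -0.1949] yaw 85.1 x at y=-.216 0.5674
[ 0.57166266 -0.21744563] [ 0.57343723 -0.20426089] [ 0.57451201 -0.18777568]
mask u 256 300 v 226 350
-0.004 [255.6 237.7] [302.5 371.6]
-0.002 [255.5 234.1] [302.6 367.8]
0 [255.4 230.4] [302.8 363.9]
0.002 [255.2 226.7] [302.9 360. ]
0.004 [255.1 223. ] [303.  356.1]
```

```bash
python3 go.py .5725 -.2155 .175 265.1
```

```text
[ 0.5725 -0.138   0.241 ] yaw 267.88 z [-0.011  0.029 -1.   ] j6 -1.783 F [ 0.5  0.1 -0.7] tq [ 0.   -0.07 -0.05]
shift [ 7.93 -0.37  6.37]
twist 0.048
```

move_arm(
  commands="2.5 -0.1 1 0.048;5 -0.2 2 0.048;7.9 -0.4 4 0.048;7.9 -0.4 6.4 0.048;7.9 -0.4 6.4 0.048;7.9 -0.4 6.4 0.048;7.9 -0.4 6.4 0.048",
)

```text
time: 8.72
tcp_pos: [0.5736, -0.2152, 0.1769]
tcp_rot: [-2.118, 2.303, 0.042]
ft_force: [0.7, -0.7, -0.7]
gripper_width: 0.199
gripper_force: 68.4
```

```bash
python3 - <<'E'
from h import *
st=bot.read_state()
s=bot.snapshot('scene');w=bot.snapshot('wrist')
save(w,'w6.png');a=cv2.resize(s['image'][200:340,110:290],None,fx=4,fy=4,interpolation=2)[:,:,::-1]
cv2.imwrite('pics/s6.png',a)
E
python3 go.py .5725 -.2155 .140 265.1
```

```text
[ 0.5741 -0.2156  0.1777] yaw 265.19 z [-0.007  0.027 -1.   ] j6 -1.857 F [ 0.2  0.4 -1.2] tq [-0.06  0.01  0.04]
shift [0.11 0.12 3.77]
twist 0.002
```

View pics/s6.png

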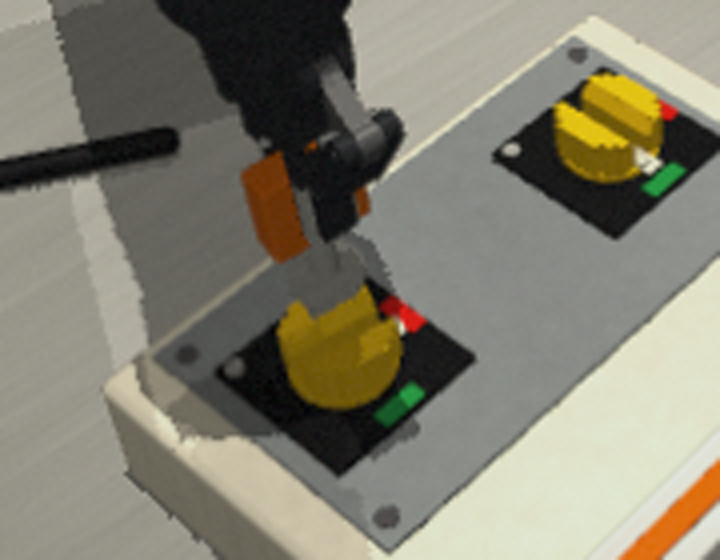

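The blade at (335,285) hovers right over the slot and lies parallel to it. I'll descend in steps and watch the force.

move_arm(
  commands="0.1 0.1 0.8 0;0.1 0.1 1.4 0;0.1 0.1 2 0;0.1 0.1 2.4 0;0.1 0.1 2.6 0;0.1 0.1 2.6 0",
)

```text
time: 9.32
tcp_pos: [0.5714, -0.2165, 0.1489]
tcp_rot: [-2.117, 2.306, 0.045]
ft_force: [0.2, 0.1, -0.8]
gripper_width: 0.2
gripper_force: 68.5
```

```bash
python3 go.py .5725 -.2155 .140 265.1
```

```text
[ 0.5714 -0.2165  0.1489] yaw 265.1 z [-0.011  0.029 -1.   ] j6 -1.859 F [ 0.2  0.1 -0.8] tq [ 0.01 -0.01 -0.04]
shift [-0.08 -0.11  0.89]
twist -0.0
```

move_arm(
  commands="0 0 0.3 0;0 0 0.6 0;0 0 0.8 0;0 0 0.9 0;0 0 0.9 0;0 0 0.9 0",
)

```text
time: 9.82
tcp_pos: [0.5717, -0.2164, 0.1408]
tcp_rot: [-2.117, 2.305, 0.043]
ft_force: [-0.6, 0.2, -0.9]
gripper_width: 0.201
gripper_force: 68.6
```

```bash
python3 go.py .5715 -.2165 .140 175
```

```text
[ 0.5717 -0.2164  0.1408] yaw 265.1 z [-0.01   0.028 -1.   ] j6 -1.858 F [-0.6  0.2 -0.9] tq [-0.08  0.03  0.02]
shift [0.02 0.02 0.08]
twist 1.573
```

move_arm(
  commands="0 0 0.1 0;0 0 0.2 0;0 0 0.2 0",
)

```text
time: 10.07
tcp_pos: [0.5718, -0.2164, 0.1405]
tcp_rot: [-2.116, 2.305, 0.04]
ft_force: [-3.5, 0.8, 8.8]
gripper_width: 0.199
gripper_force: 69.8
```

move_arm(
  commands="0 0 -0.1 0.06;0 0 -0.1 0.15;0 0 -0.1 0.25;0 0 -0.1 0.35;0 0 -0.1 0.45;0 0 -0.1 0.55;0 0 -0.1 0.65;0 0 -0.1 0.7",
)

```text
time: 10.73
tcp_pos: [0.5717, -0.2159, 0.1407]
tcp_rot: [-1.195, 2.902, 0.047]
ft_force: [-2.4, 2.8, 4.7]
gripper_width: 0.202
gripper_force: 69.3
```

```bash
python3 go.py .5717 -.2164 .1405 175
```

```text
[ 0.5717 -0.2159  0.1407] yaw 224.76 z [-0.009  0.029 -1.   ] j6 -1.154 F [-2.4  2.8  4.7] tq [0.44 0.5  0.12]
shift [ 0.03 -0.04  0.01]
twist 0.868
```

move_arm(
  commands="0 0 0 0.1;0 0 0 0.2;0 0 0 0.3;0 0 0 0.4;0 0 0 0.5;0 0 0 0.58;0 0 0 0.65;0 0 0 0.68",
)

```text
time: 11.4
tcp_pos: [0.5719, -0.2158, 0.1406]
tcp_rot: [0.161, -3.13, -0.046]
ft_force: [-1.3, 2.9, 4.5]
gripper_width: 0.202
gripper_force: 69.3
```

```bash
python3 go.py .5717 -.2164 .1405 175
```

```text
[ 0.5719 -0.2158  0.1406] yaw 185.9 z [-0.009  0.029 -1.   ] j6 -0.475 F [-1.3  2.9  4.5] tq [0.62 0.27 0.1 ]
shift [ 0.03 -0.06  0.01]
twist 0.19
```

Continuing in small steps until the torque shows the stop.

move_arm(
  commands="0 0 0 0.04;0 0 0 0.08;0 0 0 0.12;0 0 0 0.16;0 0 0 0.16",
)

```text
time: 11.82
tcp_pos: [0.572, -0.2158, 0.1406]
tcp_rot: [-0.086, -3.131, -0.045]
ft_force: [-0.7, 3.4, 5.2]
gripper_width: 0.202
gripper_force: 69.3
```

```bash
python3 go.py .5717 -.2164 .1405 175
```

```text
[ 0.572  -0.2158  0.1406] yaw 176.86 z [-0.009  0.029 -1.   ] j6 -0.318 F [-0.7  3.4  5.2] tq [0.73 0.22 0.04]
shift [ 0.02 -0.06  0.01]
twist 0.032
```

move_arm(
  commands="0 0 0 0.03;0 0 0 0.06;0 0 0 0.09;0 0 0 0.09",
)

```text
time: 12.15
tcp_pos: [0.5722, -0.2158, 0.1406]
tcp_rot: [-0.224, -3.123, -0.044]
ft_force: [-1.4, 3.9, 5.7]
gripper_width: 0.203
gripper_force: 69.6
```

```bash
python3 go.py .5717 -.2164 .1405 175
```

```text
[ 0.5722 -0.2158  0.1406] yaw 171.82 z [-0.008  0.029 -1.   ] j6 -0.229 F [-1.4  3.9  5.7] tq [0.68 0.17 0.41]
shift [ 0.04 -0.07  0.01]
twist -0.055
```

move_arm(
  commands="0 0 0 0.02;0 0 0 0.04;0 0 0 0.04",
)

```text
time: 12.4
tcp_pos: [0.5722, -0.2159, 0.1406]
tcp_rot: [-0.284, -3.118, -0.043]
ft_force: [-0.6, 2.6, 4.5]
gripper_width: 0.201
gripper_force: 69.7
```

```bash
python3 go.py
python3 - <<'E'
from h import *
s=bot.snapshot('scene')
cv2.imwrite('pics/s7.png',cv2.resize(s['image'][200:340,110:290],None,fx=4,fy=4,interpolation=2)[:,:,::-1])
E
```

```text
[ 0.5722 -0.2159  0.1406] yaw 169.59 z [-0.008  0.029 -1.   ] j6 -0.191 F [-0.6  2.6  4.5] tq [0.65 0.03 0.74]
```

View pics/s7.png

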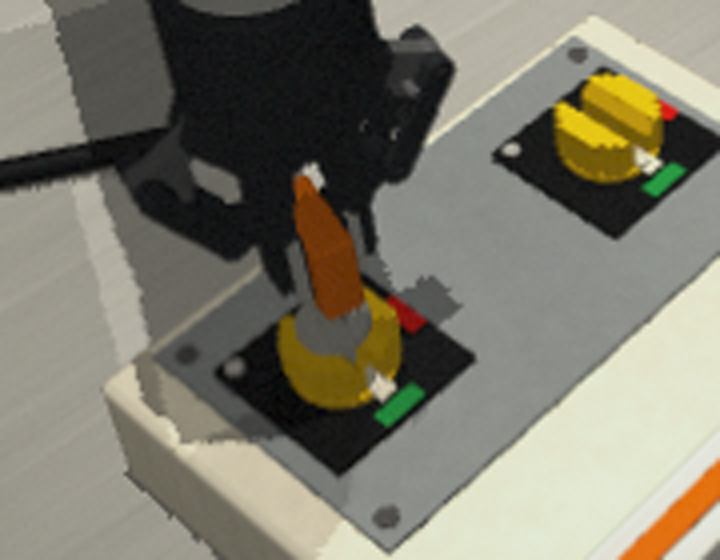

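The pointer at (382,385) is at the green mark and the torque climbed to 0.74 N m, so the lock is at its stop. I'll relax, open and retreat.

move_arm(
  commands="0 0 -0.05 -0.03;0 0 -0.05 -0.04;0 0 -0.05 -0.04",
)

```text
time: 12.7
tcp_pos: [0.5721, -0.2159, 0.1406]
tcp_rot: [-0.223, -3.122, -0.044]
ft_force: [-0.7, 3.6, 4.0]
gripper_width: 0.202
gripper_force: 69.4
```

move_arm(
  commands="0 0 0 0;0 0 0 0;0 0 0 0;0 0 0 0;0 0 0 0;0 0 0 0",
  claw=0.7,
)

```text
time: 13.2
tcp_pos: [0.5716, -0.2165, 0.1401]
tcp_rot: [-0.226, -3.121, -0.043]
ft_force: [0.1, -0.3, -0.5]
gripper_width: 0.698
gripper_force: 0.0
```

move_arm(
  commands="0 0 -1 0;0 0 -3 0;0 0 -6 0;0 0 -9 0;0 0 -12 0;0 0 -14 0;0 0 -14 0",
)

```text
time: 13.78
tcp_pos: [0.5742, -0.2209, 0.2862]
tcp_rot: [-0.227, -3.129, -0.039]
ft_force: [-0.9, -0.4, 0.2]
gripper_width: 0.698
gripper_force: 0.0
```

```bash
python3 go.py
python3 - <<'E'
from h import *
s=bot.snapshot('scene')
cv2.imwrite('pics/s8.png',cv2.resize(s['image'][200:340,110:290],None,fx=4,fy=4,interpolation=2)[:,:,::-1])
E
```

```text
[ 0.5742 -0.2209  0.2862] yaw 171.72 z [-0.002  0.025 -1.   ] j6 -0.234 F [-0.9 -0.4  0.2] tq [-0.01  0.05  0.01]
```

View pics/s8.png

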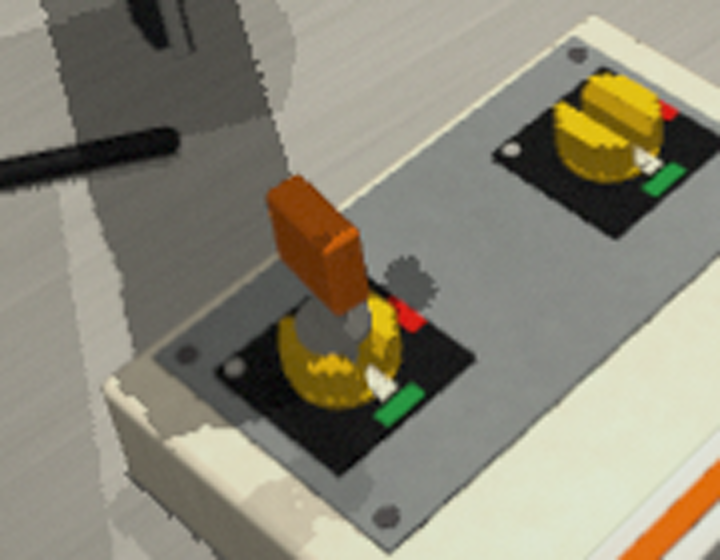

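The key stands upright in the slot at (320,260), the pointer at (380,383) is at green, the other lock hasn't moved, and the gripper is clear. I'm handing the job in.

```bash
python3 -c "
from plant import bot
print(bot.job_done())"
```

```text
the job is handed in; nothing more can be done
None
```

The open lock is turned to its stop at the green mark, the key stands released in its slot, the other lock is untouched, and the job is handed in; no verdict was shown.

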